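Check the surface probe, then hold it on the plate's blue spot

ROBOT

A 6-joint arm with a two-finger parallel gripper is mounted at the origin on the work surface. World frame = base frame: x ahead of the robot, y to its left, z up, the work surface at z = 0. Lengths are in m, angles in rad, forces in N, time in s.
With the tool pointing down it reaches from about 0.425 to 0.95 m from the base axis. Payload 3.5 kg.
Tool frame: the origin (TCP) lies at the very end of the fingers, on their centre line; the grasp point (between the pads) lies 19 mm behind it (grasp_offset is the z of the grasp point in the tool frame, in m); z points along the fingers, y is the line along which they close (so a half turn about z gives the same grasp; the last joint's range is limited). The gripper opens to 85 mm and grips with 20 to 120 N. Pads are 22 mm wide; open, the fingers measure 114 mm over their backs; the gripper's body (76 mm by 85 mm) begins 54 mm behind the grasp point. The pads swing forward as they close: fully open they stand 13 mm farther back than shut.
Start: joints at [1.071, 0.286, 1.577, -0, 1.279, -0.15], TCP at [0.231, 0.634, 0.231] pointing down, gripper open.
Joint ranges: [-2.77, 2.77], [-0.9, 2.22], [0.21, 2.48], [-1.53, 4.67], [0.24, 2.81], [-2.84, 2.84]. Speed limits (rad/s): [2.79, 2.79, 3.14, 3.14, 3.14, 3.14].

INTERFACE

Orientations are given as [roll, pitch, yaw] about the fixed x, y, z axes, in that order (R = Rz(yaw) Ry(pitch) Rx(roll)).
In Python, from bench import * gives the robot as it stands. The module is installed in compiled form; this text tells all that it offers.
- The arm moves only by the tool servo_tool, never from a script. Its argument "targets" is a list of rows, each a list of 7 numbers: the shift along the tool's x, y, z normalised to -1 to 1, where 1 is 20 mm, then the turn, a rotation vector about the tool's x, y, z normalised to -1 to 1, where 1 is 0.1 rad, then the opening, from -1 (shut) to 1 (fully open). A call has 1 to 12 rows; each row shifts and turns the commanded pose from where the row before left it, along the tool's axes as they then stand; what a row does not reach is not made up. A row lasts 1/8 s, in which the tool goes at most 62.5 mm and 10.7 degrees, less where a joint would pass 70% of its speed; a pose out of reach is approached as far as the arm can. A call with a number of a shift or a turn outside -1 to 1 is refused whole. A call with a gripper value outside its range is refused whole. The fingers move at their own pace and stop on an object; the grip force is fixed at half the most. Time passes only in rows, so rows that do not move let the fingers close. It gives the time, the measured TCP pose, the force, the opening and the grip force at its end, in the units of the state.
- get_obs(): the state, without advancing time (a new reading comes with each control period).
- get_image(name): name is "scene" or "top" or "wrist"; returns (picture, depth): 400x640x3 uint8, red, green, blue; 400x640 float32, m along the optical axis (not along the pixel's ray), 0 where there is no reading.
- get_calibration(name): a dict with "intrinsics" (3x3 intrinsics, pixels), "position" and "attitude" of the camera in the world; the wrist camera has in their place "T_tool_cam" (4x4, takes a point from camera to tool coordinates, whose origin is the TCP and whose axes are the flange's). Camera axes: x right, y up, looking along -z (the intrinsics and any distortion apply to the point x, -y, -z); pixel columns grow to the right and rows downward; lengths in m; the calibration is good to about 2 mm. The wrist camera is an equidistant fisheye: a pixel r from the principal point sees the ray r / f radians off the axis. A picture is of the moment at which its call begins: read the wrist's pose just before it. get_calibration takes no time and is no camera call.
- hand_in(): hands the job in; it is judged then, once.
The state is a dict: "time_s": time; "qpos": joint angles; "dq": joint speeds; "tau": joint torques, N m; "tcp_pos": TCP position; "tcp_rot": TCP orientation; "contact_force": force on the tool from outside, world axes, zero at the start; "wrist_torque": the same for the moment, N m; "grip_width": finger opening in m; "finger_force": force on a finger pad.
Only numpy, scipy, OpenCV 4.12 (cv2) and the standard library are available. Lean on these libraries where they do the work, as an engineer would, in place of code of your own. Each camera call takes 0.05 s, during which the arm holds its last target. There are 200 camera calls.

TASK

Take the orange surface probe out of its blue holder and first lower its blade into the red-framed slot of the grey reference block, down to the red line on the blade (25 mm deep), and keep it there for a second. Then draw it out and press the blade's tip gently on the blue spot of the stirrer's round plate, with the probe upright and the sprung blade pushed about half-way in (7 or 8 mm of its 15 mm), and finish like that, still holding the probe on the spot: do not put it down or let go. Leave the other things on the bench where they are.

Things in the scene. Friction and masses are not known exactly. Their poses are not given: they have to be found in the camera images.
- probe: Loose orange hand probe, about 0.1 kg, upright in its holder. Handle: box 26 mm (own x) by 20 mm (own y) by 90 mm (own z, up). Origin: centre of the handle's underside, where the blade comes out. Same after a half turn about z. Grip it from above across its 20 mm sides (or 26). At the start the underside rests on the holder's top, 60 mm above the table, the blade hanging in the holder's slot.
- probe_tip (a point): Centre of the lower end of the probe's flat steel blade. The blade is 14 mm wide (probe x), 4 mm thick (probe y) and stands 50 mm out of the handle when not pressed, on the handle's axis; a red line runs round it 25 mm above the tip.
- probe_blade (a joint): How far the sprung blade is pushed up into the handle, m: 0 free, 0.015 at its stop. The spring pushes back with about 1.2 N at first and 0.3 N more per mm (3.5 N at 7.5 mm, 5.7 N at the stop); at the stop it is rigid.
- rack: Fixed blue holder block 80 mm (own x) by 70 mm by 60 mm tall with a through slot 20 by 10 mm (long side along own x) in the middle of its top, on a thin white foot 110 x 100 mm. Origin: centre of its underside, on the table. Stands at one of three places on the bench.
- block: Fixed reference block: grey casing 160 mm (own x) by 150 by 50 mm tall with an aluminium block 90 x 100 x 40 mm on top (top 90 mm above the table) that has the red-framed slot and six tube caps 5 mm tall in rows 36 mm to either side of it. Origin: centre of its underside. At one of three places on the bench, own x within 0.4 rad of world x.
- slot (a point): Centre of the mouth of the slot in the aluminium block, level with its top, 90 mm above the table. The slot is 18 mm long (own x, the same as the block's x) and 8 mm wide (own y), 36 mm deep, upright, outlined by a painted red frame. Own z is up.
- stirrer: Fixed white magnetic stirrer, 230 mm (own x) by 165 mm by 70 mm, two blue knobs on the front (own -x), carrying the round plate on a dark neck. Origin: centre of its underside. Stands at one of three places on the bench.
- plate: Fixed round aluminium plate of the stirrer, 140 mm across, 12 mm thick, level; its top is 100 mm above the table. Origin: centre of its underside. It bears three flat painted spots of 22 mm diameter, 40 mm from its centre: blue, yellow and black; it may be turned to any angle.
- spot (a point): Centre of the BLUE spot, on the plate's top face (100 mm above the table), 40 mm from the plate's centre along the plate's own x.
- tip_box: Loose bystander: white pipette-tip box 85 x 125 x 55 mm, yellow tips, its clear blue lid upright to 130 mm at the far side. Origin: centre of its underside.
- bottle: Loose bystander: amber bottle, 66 mm across, 150 mm tall. Origin: centre of its underside.
- beaker: Loose bystander: glass beaker, 72 mm across, 95 mm tall. Origin: centre of its underside.
- cap_blue: Loose bystander: blue screw cap, 34 mm across, 14 mm tall. Origin: centre of its underside.
- cap_green: Loose bystander: green screw cap, 34 mm across, 14 mm tall. Origin: centre of its underside.
- timer: Loose bystander: white bench timer, 65 x 65 x 20 mm. Origin: centre of its underside.

How it is judged:
On the way, in this order (a step that is already met when the one before it is completed fails the run):
1. the blade is in the reference slot to its red line (tip 20 to 31 mm below the mouth), upright within 8 degrees, for half a second (z of probe_tip in the frame of slot between -0.031 and -0.02 m and horizontal distance between probe_tip and slot below 0.006 m and angle between probe's own z axis and vertical below 0.14 rad), for 0.5 s.
2. the tip is pressed on the blue spot, blade 3 to 13.5 mm in, probe upright and held (horizontal distance between probe_tip and spot below 0.011 m and value of joint probe_blade between 0.003 and 0.0135 m and angle between probe's own z axis and vertical below 0.14 rad and contact force between probe and plate between 1 and 9 N and contact force between probe and the fingers above 2 N and linear speed of probe below 0.02 m/s), for 0.5 s.
At the end, for the whole second after the job is handed in: The robot still grips the probe, at rest and upright within 8 degrees, with the centre of its tip inside the blue spot (within 11 mm of its centre), the blade pushed 3 to 13.5 mm in and pressing on the plate with 1 to 9 N (all of step 2); the arm keeps its last pose, push and grip.
It fails at once if a bystander is shifted by more than 25 mm (distance of any of tip_box, bottle, beaker, cap_blue, cap_green, timer from where it was at the start of the episode above 0.025 m).
It fails at once if the probe is rammed against the plate (over 20 N) (contact force between probe and plate above 20 N).
It also fails if it takes over 64 s, if anything falls off the work surface, if the arm or the gripper's body presses on something with over 40 N, if the wrist force passes 120 N, or if a joint passes its speed limit or range.

## Working session

There is one attempt and no reset: what is moved stays moved. The work goes in short steps, Python scripts to look and compute and a tool call to move; the robot and the scene stay as the last step left them, time stands still between calls to the robot, and variables do not carry over. Pictures are saved under pics/ and viewed, at most 10 in all, crops included, and the job is handed in when it is done.

Besides the shell and the picture viewer there is one more tool, called as name([rows], argument=value, ...), one row to a line, values as JSON. servo_tool: Moves the arm, as the interface text tells. Its arguments: {"type":"object","properties":{"targets":{"type":"array"}},"required":["targets"]}

```bash
mkdir -p pics; cat > h.py <<'E'
from bench import *
import numpy as np, cv2, pickle
from scipy.spatial.transform import Rotation as Ro
def grab(n):
    o=get_obs(); im,d=get_image(n); c=get_calibration(n)
    pickle.dump((o,im,d,c),open(n+'.pkl','wb')); return o,im,d,c
def save(im,f): cv2.imwrite('pics/'+f,im[...,::-1])
E
python3 - <<'E'
from h import *
np.set_printoptions(precision=4,suppress=True)
for n in ['scene','top','wrist']:
    o,im,d,c=grab(n); save(im,n+'0.png'); print(n,c)
print(o)
E
```

```text
scene {'intrinsics': array([[485.8054,   0.    , 325.7351],
       [  0.    , 485.8054, 202.3884],
       [  0.    ,   0.    ,   1.    ]]), 'position': array([ 1.5139, -0.3469,  0.9038]), 'attitude': array([ 0.8977, -0.0036,  1.2067])}
top {'intrinsics': array([[435.6284,   0.    , 321.233 ],
       [  0.    , 435.6284, 199.2294],
       [  0.    ,   0.    ,   1.    ]]), 'position': array([ 0.4941, -0.0168,  1.0552]), 'attitude': array([ 0.0867,  0.0266, -1.5655])}
wrist {'intrinsics': array([[309.7069,   0.    , 318.0954],
       [  0.    , 309.7069, 202.3741],
       [  0.    ,   0.    ,   1.    ]]), 'T_tool_cam': array([[ 0.0011,  0.9574,  0.2886,  0.073 ],
       [ 1.    , -0.0011, -0.0002,  0.0015],
       [ 0.0002,  0.2886, -0.9574, -0.1424],
       [ 0.    ,  0.    ,  0.    ,  1.    ]])}
{'time_s': 0.1, 'qpos': array([ 1.071 ,  0.2871,  1.578 , -0.    ,  1.2786, -0.15  ]), 'dq': array([ 0.0002, -0.002 , -0.0027, -0.0019,  0.001 ,  0.0004]), 'tau': array([  0.0001, -40.7294, -29.3699,  -0.0002,   0.0034,  -0.    ]), 'tcp_pos': array([0.231 , 0.6336, 0.2301]), 'tcp_rot': array([-3.1394, -0.0003,  2.7918]), 'contact_force': array([ 0.1273,  0.0323, -0.293 ]), 'wrist_torque': array([ 0.0052, -0.0046,  0.0111]), 'finger_force': 0.0, 'grip_width': 0.08553448820890466}
```

View pics/top0.png

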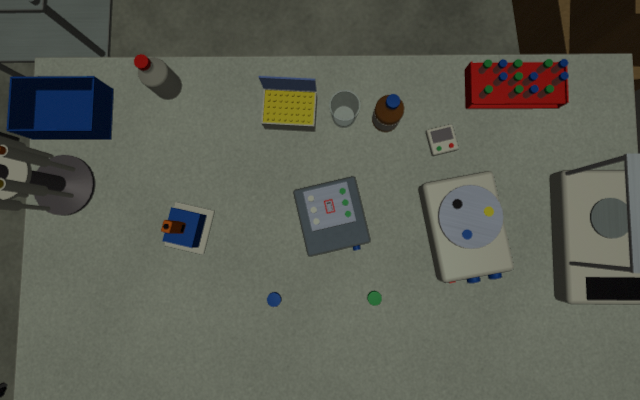

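View pics/scene0.png

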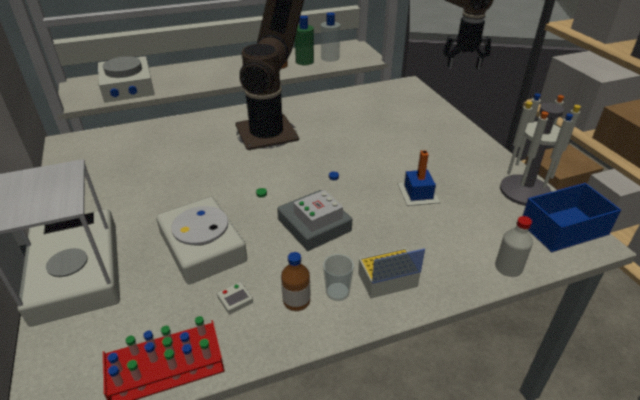

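The top view shows the probe in the blue rack near (173,228). The red slot is at (330,206) on the grey block, and the blue spot is at (467,234) on the stirrer plate. The bottle, beaker and tip box are behind the block, and the two caps are in front. The scene view agrees with this layout.

```bash
cat >> h.py <<'E'
def ray(c,px):
    K=c['intrinsics'];R=Ro.from_euler('xyz',c['attitude']).as_matrix()
    px=np.atleast_2d(px).astype(float)
    v=np.c_[(px[:,0]-K[0,2])/K[0,0],-(px[:,1]-K[1,2])/K[1,1],-np.ones(len(px))]
    return np.array(c['position']),v@R.T
def onz(c,px,z):
    p,v=ray(c,px); return p+v*((z-p[2])/v[:,2])[:,None]
def deproj(c,px,d):
    p,v=ray(c,px); return p+v*np.asarray(d)[:,None]
def mask(im,lo,hi,box):
    m=cv2.inRange(cv2.cvtColor(im,cv2.COLOR_RGB2HSV),np.array(lo),np.array(hi))
    b=np.zeros_like(m);x0,y0,x1,y1=box;b[y0:y1,x0:x1]=m[y0:y1,x0:x1];return b
def pts(m):
    n,l,s,ce=cv2.connectedComponentsWithStats(m); k=1+np.argmax(s[1:,4]); return np.argwhere(l==k)[:,::-1]
E
python3 - <<'E'
from h import *
np.set_printoptions(precision=4,suppress=True)
B={'top':dict(orange=(150,205,200,250),rack=(150,195,225,260),red=(315,190,345,222),spot=(455,225,480,245),plate=(430,180,510,255)),
'scene':dict(orange=(410,140,435,185),rack=(395,165,445,200),red=(305,190,335,215),spot=(190,205,212,218),plate=(160,200,240,250))}
H=dict(orange=([3,120,50],[16,255,255]),rack=([100,130,30],[130,255,255]),spot=([100,130,30],[130,255,255]))
Z=dict(orange=.15,rack=.06,red=.09,spot=.1)
for n in B:
    o,im,d,c=pickle.load(open(n+'.pkl','rb'))
    for k,b in B[n].items():
        if k=='red': m=mask(im,[0,90,40],[10,255,255],b)|mask(im,[165,90,40],[180,255,255],b)
        elif k=='plate': continue
        else: m=mask(im,*H[k],b)
        p=pts(m); dd=d[p[:,1],p[:,0]]; w=deproj(c,p,dd)
        print(n,k,len(p),'px',p.mean(0),'depth pts mean',w.mean(0),'zmax',np.percentile(w[:,2],[5,50,95]))
        s=w[abs(w[:,2]-Z[k])<.006]; q=p[abs(w[:,2]-Z[k])<.006]
        if len(q)>3:
            u=onz(c,q,Z[k])[:,:2].astype(np.float32); r=cv2.minAreaRect(u)
            print('  top face n',len(q),'mean',u.mean(0),'rect',r)
            if k=='red': print('   ang',r)
    m=None
E
python3 - <<'E'
from h import *
o,im,d,c=pickle.load(open('top.pkl','rb'))
a=cv2.resize(im[190:260,145:230],None,fx=4,fy=4,interpolation=cv2.INTER_CUBIC)
b=cv2.resize(im[170:260,290:375],None,fx=4,fy=4,interpolation=cv2.INTER_CUBIC)
a=cv2.copyMakeBorder(a,0,b.shape[0]-a.shape[0],0,0,cv2.BORDER_CONSTANT)
save(cv2.convertScaleAbs(np.hstack([a,b]),alpha=1.6),'crop.png')
E
```

```text
top orange 99 px [166.7778 225.9091] depth pts mean [0.5158 0.333  0.1452] zmax [0.1447 0.1483 0.1518]
  top face n 95 mean [0.5154 0.3309] rect ((0.5154142379760742, 0.3313819169998169), (0.019624322652816772, 0.02482827566564083), 75.88253784179688)
top rack 968 px [186.0692 227.53  ] depth pts mean [0.5142 0.3202 0.0609] zmax [0.0259 0.0587 0.0618]
  top face n 791 mean [0.5155 0.3269] rect ((0.5156733989715576, 0.33121752738952637), (0.07205109298229218, 0.07765736430883408), 77.34440612792969)
top red 52 px [329.     205.7692] depth pts mean [ 0.5635 -0.0081  0.0894] zmax [0.0861 0.0895 0.0926]
  top face n 52 mean [ 0.5634 -0.0081] rect ((0.5634444952011108, -0.007931265980005264), (0.02915826067328453, 0.01940959133207798), 14.259428024291992)
   ang ((0.5634444952011108, -0.007931265980005264), (0.02915826067328453, 0.01940959133207798), 14.259428024291992)
top spot 68 px [466.7059 234.0441] depth pts mean [ 0.5023 -0.3069  0.0997] zmax [0.0971 0.0999 0.1021]
  top face n 68 mean [ 0.5023 -0.3068] rect ((0.5023584365844727, -0.3074362277984619), (0.018025383353233337, 0.01856
[... 192 characters left out ...]
4758529663, 0.3328775465488434), (0.016947545111179352, 0.033079128712415695), 60.41884994506836)
scene rack 628 px [419.2468 185.8408] depth pts mean [0.5403 0.3216 0.0518] zmax [0.0186 0.0545 0.0637]
  top face n 310 mean [0.5261 0.3295] rect ((0.5206578969955444, 0.3328537344932556), (0.07235854864120483, 0.08796726912260056), 77.62043762207031)
scene red 2 px [322.  205.5] depth pts mean [0.5724 0.0044 0.0919] zmax [0.0915 0.0919 0.0923]
scene spot 20 px [200.45 212.65] depth pts mean [ 0.5009 -0.3032  0.1016] zmax [0.0999 0.1014 0.104 ]
  top face n 20 mean [ 0.4989 -0.3031] rect ((0.4982874095439911, -0.3029268980026245), (0.013689086772501469, 0.012111306190490723), 69.38948059082031)
```

View pics/crop.png

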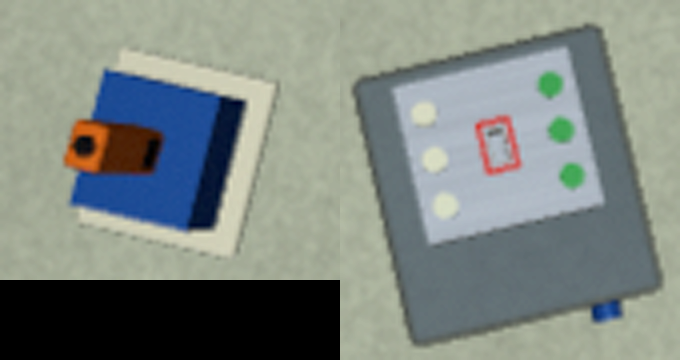

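The crop confirms that the probe's 26 mm side lies at about -13° in the world and the slot's long side at about +14°. I'll move above the probe.

servo_tool([
  [-0.9, -0.6, 0, 0, 0, -0.6, 1],
  [-0.96, -0.64, 0, 0, 0, -0.6, 1],
  [-0.96, -0.64, 0, 0, 0, 0, 1],
  [-0.96, -0.64, 0, 0, 0, 0, 1],
  [-0.96, -0.64, 0, 0, 0, 0, 1],
  [-0.96, -0.64, 0, 0, 0, 0, 1],
  [-0.96, -0.64, 0, 0, 0, 0, 1],
  [-0.96, -0.64, 0, 0, 0, 0, 1],
  [-0.96, -0.64, 0, 0, 0, 0, 1],
  [-0.96, -0.64, 0, 0, 0, 0, 1],
  [-0.96, -0.64, 0, 0, 0, 0, 1],
  [-0.96, -0.64, 0, 0, 0, 0, 1],
])

```text
time_s: 1.65
tcp_pos: [0.4176, 0.4293, 0.2314]
tcp_rot: [3.141, 0.0, 2.911]
contact_force: [-0.3, 0.0, 0.7]
grip_width: 0.0852
finger_force: 0.0
```

servo_tool([
  [-0.96, -0.64, 0, 0, 0, 0, 1],
  [-0.96, -0.64, 0, 0, 0, 0, 1],
  [-0.96, -0.64, 0, 0, 0, 0, 1],
  [-0.96, -0.64, 0, 0, 0, 0, 1],
  [-0.96, -0.64, 0, 0, 0, 0, 1],
  [-0.5, -0.3, 0, 0, 0, 0, 1],
  [0, 0, 0, 0, 0, 0, 1],
  [0, 0, 0, 0, 0, 0, 1],
])

```text
time_s: 2.65
tcp_pos: [0.5036, 0.3386, 0.2313]
tcp_rot: [3.141, -0.0, 2.912]
contact_force: [-0.1, 0.7, -0.5]
grip_width: 0.0854
finger_force: 0.0
```

```bash
cat >> h.py <<'E'
def wray(o,c,px):
    K=c['intrinsics'];px=np.atleast_2d(px).astype(float)
    u=np.c_[(px[:,0]-K[0,2]),(px[:,1]-K[1,2])];r=np.hypot(*u.T);th=r/K[0,0];s=np.sin(th)/np.maximum(r,1e-9)
    v=np.c_[u[:,0]*s,-u[:,1]*s,-np.cos(th)]
    T=np.eye(4);T[:3,:3]=Ro.from_euler('xyz',o['tcp_rot']).as_matrix();T[:3,3]=o['tcp_pos'];T=T@c['T_tool_cam']
    return T[:3,3],v@T[:3,:3].T
def wonz(o,c,px,z):
    p,v=wray(o,c,px);return p+v*((z-p[2])/v[:,2])[:,None]
def wdep(o,c,px,d):
    T=np.eye(4);T[:3,:3]=Ro.from_euler('xyz',o['tcp_rot']).as_matrix();T[:3,3]=o['tcp_pos'];T=T@c['T_tool_cam']
    p,v=wray(o,c,px);return p+v*(np.asarray(d)/-(v@T[:3,:3][:,2]))[:,None]
def go(o,pos,yaw):
    # yaw turn first, then shift in tool axes, units of the rows
    dy=(yaw-o['tcp_rot'][2]+np.pi)%(2*np.pi)-np.pi
    R=Ro.from_euler('xyz',[np.pi,0,yaw]).as_matrix()
    cur=Ro.from_euler('xyz',o['tcp_rot']).as_matrix()
    rv=Ro.from_matrix(cur.T@R).as_rotvec()
    print('turn units',rv/.1,'shift units',R.T@(np.array(pos)-o['tcp_pos'])/.02)
E
python3 - <<'E'
from h import *
np.set_printoptions(precision=4,suppress=True)
o,im,d,c=grab('wrist');save(im,'w1.png')
print(o['tcp_pos'],o['tcp_rot'],o['qpos'],o['time_s'])
go(o,[.5155,.331,.101],2.915)
E
```

```text
[0.5036 0.3386 0.2313] [ 3.1415 -0.0004  2.9122] [ 0.4248  0.1382  1.7505  0.0003  1.2531 -0.9168] 2.65
turn units [ 0.0012 -0.0038 -0.0277] shift units [-0.6671 -0.2357  6.513 ]
```

View pics/w1.png

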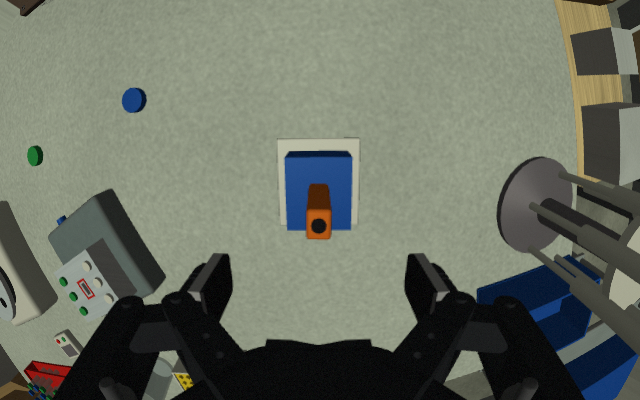

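The wrist view shows the probe's orange top at (318,224), roughly centred between the fingers, with the rack around it.

```bash
python3 - <<'E'
from h import *
np.set_printoptions(precision=4,suppress=True)
o,im,d,c=pickle.load(open('wrist.pkl','rb'))
p=pts(mask(im,[3,120,40],[16,255,255],(295,175,345,245)));w=wdep(o,c,p,d[p[:,1],p[:,0]])
print(np.percentile(w[:,2],[5,50,95]))
for z0,k in((.15,'probe'),(.06,'rack')):
    if k=='rack': p=pts(mask(im,[100,130,30],[130,255,255],(270,130,365,250)));w=wdep(o,c,p,d[p[:,1],p[:,0]])
    q=p[abs(w[:,2]-z0)<.006];u=wonz(o,c,q,z0)[:,:2].astype(np.float32);r=cv2.minAreaRect(u)
    print(k,len(q),u.mean(0),r)
rd=mask(im,[0,90,40],[10,255,255],(70,270,100,305))|mask(im,[165,90,40],[180,255,255],(70,270,100,305))
p=pts(rd);u=wonz(o,c,p,.09)[:,:2].astype(np.float32);print('slot',cv2.minAreaRect(u))
E
```

```text
[0.0796 0.1481 0.1509]
probe 600 [0.5144 0.3379] ((0.5147183537483215, 0.3376999497413635), (0.018858518451452255, 0.025925960391759872), 75.25819396972656)
rack 3645 [0.5102 0.3386] ((0.5159491300582886, 0.33715587854385376), (0.06895127892494202, 0.07996365427970886), 77.4744873046875)
slot ((0.5647592544555664, -0.0047368500381708145), (0.029727723449468613, 0.02063538320362568), 12.647851943969727)
```

servo_tool([
  [-0.57, 0.05, 0, 0, 0, 0, 1],
  [0, 0, 0.9, 0, 0, 0, 1],
  [0, 0, 0.9, 0, 0, 0, 1],
  [0, 0, 0.9, 0, 0, 0, 1],
  [0, 0, 0.9, 0, 0, 0, 1],
  [0, 0, 0.9, 0, 0, 0, 1],
  [0, 0, 0.9, 0, 0, 0, 1],
  [0, 0, 0.9, 0, 0, 0, 1],
  [0, 0, 0.2, 0, 0, 0, 1],
  [0, 0, 0, 0, 0, 0, 1],
  [0, 0, 0, 0, 0, 0, 0],
])

```text
time_s: 4.08
tcp_pos: [0.5159, 0.3369, 0.1023]
tcp_rot: [3.14, 0.002, 2.912]
contact_force: [0.7, 0.9, -0.2]
grip_width: 0.0698
finger_force: 0.0
```

servo_tool([
  [0, 0, 0, 0, 0, 0, -1],
  [0, 0, 0, 0, 0, 0, -1],
  [0, 0, 0, 0, 0, 0, -1],
  [0, 0, 0, 0, 0, 0, -1],
  [0, 0, 0, 0, 0, 0, -1],
  [0, 0, 0, 0, 0, 0, -1],
])

```text
time_s: 4.82
tcp_pos: [0.5155, 0.3368, 0.1018]
tcp_rot: [3.141, 0.001, 2.912]
contact_force: [-0.5, -0.2, 3.4]
grip_width: 0.0192
finger_force: 58.7
```

The probe is gripped at a 19 mm opening. I'll lift it while turning, then carry it above the slot.

servo_tool([
  [0, 0, -0.5, 0, 0, 0, -1],
  [0, 0, -0.9, 0, 0, 0, -1],
  [0, 0, -1, 0, 0, 0, -1],
  [0, 0, -1, 0, 0, 0, -1],
  [0, 0, -1, 0, 0, -0.95, -1],
  [0, 0, -1, 0, 0, -0.95, -1],
  [0, 0, -1, 0, 0, -0.95, -1],
  [0, 0, -0.5, 0, 0, -0.95, -1],
  [0, 0, 0, 0, 0, -0.85, -1],
  [0.1, -0.5, 0, 0, 0, 0, -1],
])

```text
time_s: 6.08
tcp_pos: [0.5157, 0.3265, 0.2407]
tcp_rot: [3.141, 0.002, -2.906]
contact_force: [0.6, -0.3, -1.3]
grip_width: 0.0193
finger_force: 58.6
```

servo_tool([
  [0.1, -1, 0, 0, 0, 0, -1],
  [0.1, -1, 0, 0, 0, 0, -1],
  [0.1, -1, 0, 0, 0, 0, -1],
  [0.1, -1, 0, 0, 0, 0, -1],
  [0.1, -1, 0, 0, 0, 0, -1],
  [0.1, -1, 0, 0, 0, 0, -1],
  [0.1, -1, 0, 0, 0, 0, -1],
  [0.1, -1, 0, 0, 0, 0, -1],
  [0.1, -1, 0, 0, 0, 0, -1],
  [0.1, -1, 0, 0, 0, 0, -1],
  [0.1, -1, 0, 0, 0, 0, -1],
  [0.1, -1, 0, 0, 0, 0, -1],
])

```text
time_s: 7.58
tcp_pos: [0.5484, 0.0861, 0.2393]
tcp_rot: [3.142, 0.0, -2.906]
contact_force: [-0.2, 0.6, 0.4]
grip_width: 0.0195
finger_force: 58.6
```

servo_tool([
  [0.1, -1, 0, 0, 0, 0, -1],
  [0.1, -1, 0, 0, 0, 0, -1],
  [0.1, -1, 0, 0, 0, 0, -1],
  [0, -1, 0, 0, 0, 0, -1],
  [0, -0.5, 0, 0, 0, 0, -1],
  [0, 0, 0, 0, 0, 0, -1],
  [0, 0, 0, 0, 0, 0, -1],
])

```text
time_s: 8.45
tcp_pos: [0.5632, -0.0011, 0.2392]
tcp_rot: [3.141, -0.0, -2.906]
contact_force: [-0.6, 0.2, -0.7]
grip_width: 0.0195
finger_force: 58.6
```

```bash
python3 - <<'E'
from h import *
np.set_printoptions(precision=4,suppress=True)
o,im,d,c=grab('wrist');print(o['tcp_pos'],o['tcp_rot'],o['qpos'])
save(cv2.resize(im[130:330,210:430],None,fx=3,fy=3),'w2.png')
E
```

```text
[ 0.5632 -0.0011  0.2392] [ 3.1412 -0.0002 -2.906 ] [-0.1821  0.0347  1.8465  0.0003  1.2607 -1.9886]
```

View pics/w2.png

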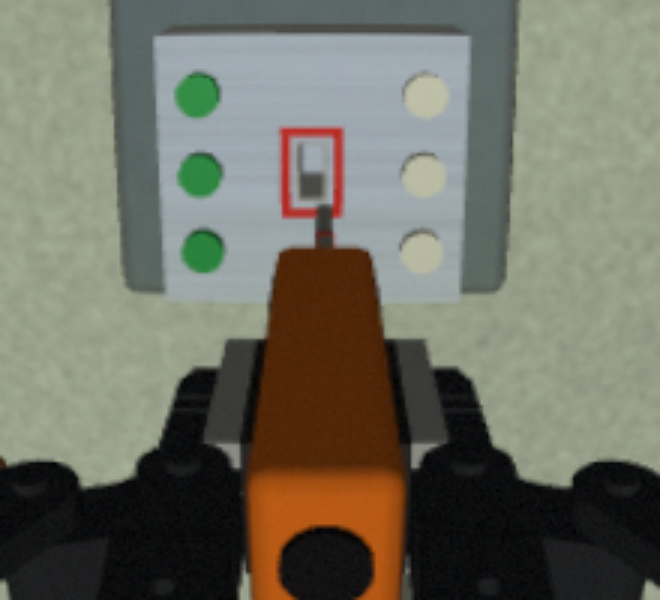

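The wrist crop shows the red frame centred at crop (312,172), or full image (314,187). The blade's end is at crop (324,207), or full image (318,199), slightly to the right of the slot. Next I measure both.

```bash
cat > m.py <<'E'
from h import *
np.set_printoptions(precision=4,suppress=True)
def slot(o,im,c):
    b=(295,160,335,204)
    m=mask(im,[0,110,60],[8,255,255],b)|mask(im,[170,110,60],[180,255,255],b)
    p=pts(m);u=wonz(o,c,p,.09)[:,:2].astype(np.float32);r=cv2.minAreaRect(u);return r,p
if __name__=='__main__':
    o,im,d,c=pickle.load(open('wrist.pkl','rb'))
    r,p=slot(o,im,c);print(r,p.min(0),p.max(0))
    R=Ro.from_euler('xyz',o['tcp_rot']).as_matrix()
    print('slot in tool',R.T@(np.r_[r[0],.09]-o['tcp_pos']))
    # aluminium face caps: green and cream centroids
    for k,lo,hi in(('g',[50,100,40],[85,255,255]),):
        n,l,s,ce=cv2.connectedComponentsWithStats(mask(im,lo,hi,(260,145,295,225)))
        q=ce[1:][s[1:,4]>30];w=wonz(o,c,q,.095);print(k,q,w[:,:2],np.polyfit(w[:,0],w[:,1],1))
    for r in range(190,214): print(r,d[r,318].round(4),[tuple(im[r,x]) for x in range(313,324)][::1] if r in(194,197,200,203,206) else '')
    q=np.array([[318.3,199]]);w=wonz(o,c,q,o['tcp_pos'][2]-.0918);print('tip near edge in tool',R.T@(w[0]-o['tcp_pos']))
    pp=pts(mask(im,[3,120,40],[16,255,255],(270,200,370,400)));w=wdep(o,c,pp,d[pp[:,1],pp[:,0]]);t=(w-o['tcp_pos'])@R
    f=t[abs(t[:,2]-t[:,2].min())<.004];print('top face tool',t[:,2].min(),np.median(t[:,2]),f.mean(0),np.ptp(f,0), 'all y',np.percentile(t[:,1],[1,50,99]))
E
python3 m.py
```

```text
((0.564728856086731, -0.004300247877836227), (0.02905069850385189, 0.01867009699344635), 13.506555557250977) [304 173] [323 202]
slot in tool [-0.0007 -0.0036  0.1492]
g [[275.5157 161.4151]
 [276.1908 187.8224]
 [277.2055 213.4932]] [[ 0.547  -0.0451]
 [ 0.5719 -0.0393]
 [ 0.5972 -0.0332]] [ 0.2379 -0.1753]
190 0.3291 
191 0.3215 
192 0.3178 
193 0.3127 
194 0.309 [(np.uint8(72), np.uint8(72), np.uint8(68)), (np.uint8(76), np.uint8(75), np.uint8(71)), (np.uint8(73), np.uint8(73), np.uint8(69)), (np.uint8(73), np.uint8(74), np.uint8(69)), (np.uint8(105), np.uint8(105), np.uint8(99)), (np.uint8(134), np.uint8(136), np.uint8(132)), (np.uint8(153), np.uint8(159), np.uint8(161)), (np.uint8(162), np.uint8(167), np.uint8(175)), (np.uint8(169), np.uint8(73), np.uint8(72)), (np.uint8(176), np.uint8(34), np.uint8(29)), (np.uint8(178), np.uint8(59), np.uint8(54))]
195 0.3085 
196 0.3036 
197 0.3031 [(np.uint8(160), np.uint8(164), np.uint8(166)), (np.uint8(156), np.uint8(161), np.uint8(160)), (np.uint8(151), np.uint8(153), np.uint8(149)), (np.uint8(147), np.uint8(151), np.uint8(145)), (np.uint8
[... 1462 characters left out ...]
int8(148), np.uint8(157), np.uint8(159)), (np.uint8(86), np.uint8(78), np.uint8(75)), (np.uint8(63), np.uint8(51), np.uint8(48)), (np.uint8(57), np.uint8(45), np.uint8(41)), (np.uint8(58), np.uint8(46), np.uint8(40)), (np.uint8(58), np.uint8(49), np.uint8(44)), (np.uint8(81), np.uint8(76), np.uint8(75)), (np.uint8(150), np.uint8(158), np.uint8(162)), (np.uint8(155), np.uint8(163), np.uint8(168)), (np.uint8(156), np.uint8(166), np.uint8(168))]
207 0.2208 
208 0.2195 
209 0.2174 
210 0.2143 
211 0.2106 
212 0.2113 
213 0.1898 
tip near edge in tool [0.0045 0.0011 0.0918]
top face tool -0.14241588202282562 -0.03872143634303283 [ 0.0722  0.001  -0.1424] [0. 0. 0.] all y [-0.0087  0.001   0.0107]
```

servo_tool([
  [0, -0.23, 0.4, 0, 0, 0, -1],
  [0, 0, 0.8, 0, 0, 0, -1],
  [0, 0, 0.8, 0, 0, 0, -1],
  [0, 0, 0.4, 0, 0, 0, -1],
  [0, 0, 0, 0, 0, 0, -1],
  [0, 0, 0, 0, 0, 0, -1],
])

```text
time_s: 9.25
tcp_pos: [0.5648, -0.006, 0.1918]
tcp_rot: [-3.141, 0.001, -2.906]
contact_force: [0.9, 0.2, -0.1]
grip_width: 0.0193
finger_force: 58.6
```

```bash
python3 - <<'E'
from h import *
np.set_printoptions(precision=4,suppress=True)
o,im,d,c=grab('wrist');print(o['tcp_pos'],o['tcp_rot'])
save(cv2.resize(im[140:240,260:380],None,fx=6,fy=6,interpolation=cv2.INTER_CUBIC),'w3.png')
R=Ro.from_euler('xyz',o['tcp_rot']).as_matrix()
pp=pts(mask(im,[3,120,40],[16,255,255],(270,190,370,400)));w=wdep(o,c,pp,d[pp[:,1],pp[:,0]]);t=(w-o['tcp_pos'])@R
for z in(-.04,-.02,0,.02,.035):
    s=t[abs(t[:,2]-z)<.004]; print(z,len(s),np.median(s,0),np.percentile(s[:,1],[2,98]))
f=t[abs(t[:,2]+.048)<.004];print('top',len(f),f.mean(0),np.percentile(f,[2,98],axis=0))
E
```

```text
[ 0.5648 -0.006   0.1918] [-3.1412  0.0008 -2.9064]
-0.04 575 [ 0.0114  0.001  -0.0399] [-0.0096  0.0117]
-0.02 362 [ 0.0114  0.001  -0.0201] [-0.0081  0.0102]
0 238 [ 0.0114  0.0005 -0.0003] [-0.0079  0.0099]
0.02 171 [0.0114 0.0009 0.0203] [-0.0081  0.0095]
0.035 110 [0.0114 0.0009 0.0344] [-0.0083  0.0095]
top 2193 [ 0.0021  0.0011 -0.0475] [[-0.0128 -0.0083 -0.0499]
 [ 0.0117  0.0106 -0.0446]]
```

View pics/w3.png

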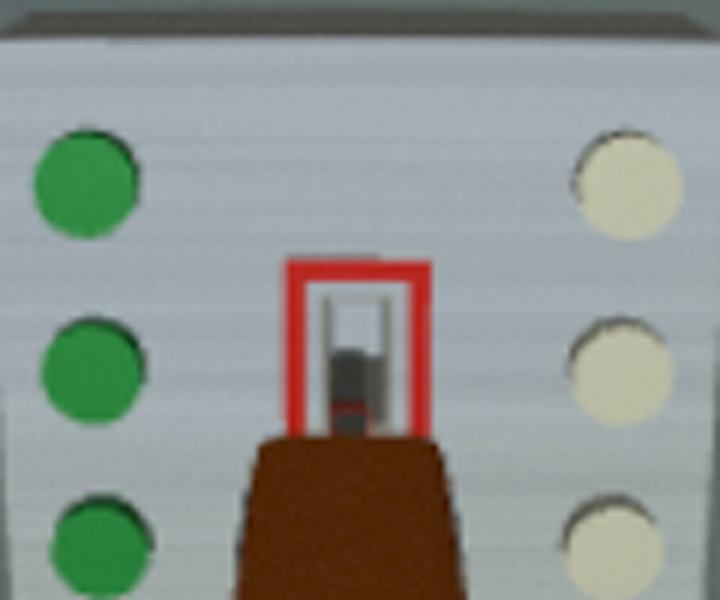

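The crop shows the blade's end at crop (350,350), inside the red frame but about 1 mm left of the slot's centre line (x=358). The frame's upper edge is at crop y 259 and the slot's upper end at 297.

```bash
python3 - <<'E'
from h import *
np.set_printoptions(precision=4,suppress=True)
o,im,d,c=pickle.load(open('wrist.pkl','rb'))
R=Ro.from_euler('xyz',o['tcp_rot']).as_matrix()
def t(x,y,z): return R.T@(wonz(o,c,[[260+x/6-.42,140+y/6-.42]],z)[0]-o['tcp_pos'])
print('frame L,R',t(285,350,.09),t(432,350,.09),'frame outer edge',t(358,259,.09),'slot end',t(358,297,.09),'slot L R',t(325,350,.09),t(391,350,.09))
print('tip L R',t(331,355,.1),t(369,355,.1),'end',t(350,349,.1))
print('caps rows L',[t(x,y,.095) for x,y in((87,183),(93,370),(101,549))])
print('caps rows R',[t(x,y,.095) for x,y in((630,183),(622,370),(614,549))])
E
```

```text
frame L,R [ 0.0025 -0.0081  0.1018] [0.0025 0.012  0.1018] frame outer edge [0.0153 0.0019 0.1018] slot end [0.01   0.0019 0.1018] slot L R [ 0.0025 -0.0026  0.1018] [0.0025 0.0064 0.1018]
tip L R [ 0.0047 -0.0017  0.0918] [0.0047 0.0033 0.0918] end [0.0055 0.0008 0.0918]
caps rows L [array([ 0.0268, -0.0338,  0.0968]), array([ 0.0011, -0.0339,  0.0968]), array([-0.025 , -0.0339,  0.0969])]
caps rows R [array([0.0269, 0.0377, 0.0968]), array([0.0012, 0.0376, 0.0968]), array([-0.0249,  0.0377,  0.0968])]
```

servo_tool([
  [0.12, 0.055, 0, 0, 0, 0, -1],
  [0, 0, 0.2, 0, 0, 0, -1],
  [0, 0, 0.3, 0, 0, 0, -1],
  [0, 0, 0.3, 0, 0, 0, -1],
  [0, 0, 0.2, 0, 0, 0, -1],
  [0, 0, 0, 0, 0, 0, -1],
])

```text
time_s: 10.05
tcp_pos: [0.5615, -0.0054, 0.1706]
tcp_rot: [3.141, -0.001, -2.906]
contact_force: [0.3, 0.5, -1.3]
grip_width: 0.0193
finger_force: 58.6
```

servo_tool([
  [0, 0, 0.25, 0, 0, 0, -1],
  [0, 0, 0.25, 0, 0, 0, -1],
  [0, 0, 0.2, 0, 0, 0, -1],
  [0, 0, 0, 0, 0, 0, -1],
  [0, 0, 0, 0, 0, 0, -1],
  [0, 0, 0, 0, 0, 0, -1],
])

```text
time_s: 10.8
tcp_pos: [0.562, -0.0055, 0.1576]
tcp_rot: [-3.141, 0.0, -2.906]
contact_force: [-0.3, 0.3, -0.4]
grip_width: 0.0197
finger_force: 58.6
```

```bash
python3 - <<'E'
from h import *
o,im,d,c=grab('wrist');print(o['tcp_pos'],o['contact_force'])
save(cv2.resize(im[150:280,240:400],None,fx=5,fy=5,interpolation=cv2.INTER_CUBIC)[:600],'w4.png')
R=Ro.from_euler('xyz',o['tcp_rot']).as_matrix()
pp=pts(mask(im,[3,120,40],[16,255,255],(270,190,370,400)));w=wdep(o,c,pp,d[pp[:,1],pp[:,0]]);t=(w-o['tcp_pos'])@R
f=t[abs(t[:,2]+.048)<.004];print('top',len(f),f.mean(0),t[:,2].max())
for z in(-.03,0,.03): print(z,np.median(t[abs(t[:,2]-z)<.004],0))
E
```

```text
[ 0.56199986 -0.00546245  0.15760528] [-0.34062703  0.2933932  -0.44300708]
top 2154 [ 0.00223634  0.00109187 -0.04753094] 0.15858717391428223
-0.03 [ 0.0114164   0.00057538 -0.0299862 ]
0 [ 0.0114032   0.00095655 -0.0004207 ]
0.03 [0.01129297 0.00093449 0.03048033]
```

View pics/w4.png

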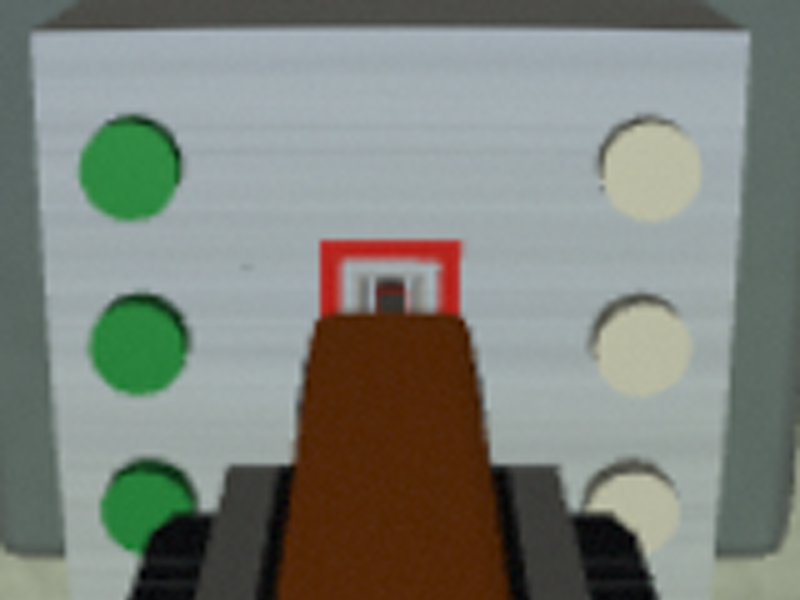

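The crop shows the blade inside the red frame, centred left to right, with its red line at the mouth at crop (390,290). I'll hold, withdraw and move over the plate.

servo_tool([
  [0, 0, 0.02, 0, 0, 0, -1],
  [0, 0, 0, 0, 0, 0, -1],
  [0, 0, 0, 0, 0, 0, -1],
  [0, 0, 0, 0, 0, 0, -1],
  [0, 0, 0, 0, 0, 0, -1],
  [0, 0, 0, 0, 0, 0, -1],
  [0, 0, 0, 0, 0, 0, -1],
  [0, 0, 0, 0, 0, 0, -1],
  [0, 0, -0.3, 0, 0, 0, -1],
  [0, 0, -0.5, 0, 0, 0, -1],
  [0, 0, -0.8, 0, 0, 0, -1],
  [0, 0, -0.8, 0, 0, 0, -1],
])

```text
time_s: 12.35
tcp_pos: [0.5622, -0.0055, 0.2067]
tcp_rot: [-3.141, 0.001, -2.906]
contact_force: [-0.1, -0.6, -0.4]
grip_width: 0.0193
finger_force: 58.6
```

servo_tool([
  [0, 0, -0.9, 0, 0, 0, -1],
  [0, 0, -0.7, 0, 0, 0, -1],
  [0.22, -0.5, 0, 0, 0, 0, -1],
  [0.45, -0.98, 0, 0, 0, 0, -1],
  [0.45, -0.98, 0, 0, 0, 0, -1],
  [0.45, -0.98, 0, 0, 0, 0, -1],
  [0.45, -0.98, 0, 0, 0, 0, -1],
  [0.45, -0.98, 0, 0, 0, 0, -1],
  [0.45, -0.98, 0, 0, 0, 0, -1],
  [0.45, -0.98, 0, 0, 0, 0, -1],
  [0.45, -0.98, 0, 0, 0, 0, -1],
  [0.45, -0.98, 0, 0, 0, 0, -1],
])

```text
time_s: 13.85
tcp_pos: [0.5214, -0.2077, 0.236]
tcp_rot: [3.141, -0.001, -2.907]
contact_force: [-0.5, 0.7, -1.9]
grip_width: 0.0193
finger_force: 58.6
```

servo_tool([
  [0.45, -0.98, 0, 0, 0, 0, -1],
  [0.45, -0.98, 0, 0, 0, 0, -1],
  [0.45, -0.98, 0, 0, 0, 0, -1],
  [0.45, -0.98, 0, 0, 0, 0, -1],
  [0.22, -0.5, 0, 0, 0, 0, -1],
  [0, 0, 0, 0, 0, 0.8, -1],
  [0, 0, 0, 0, 0, 0.8, -1],
  [0, 0, 0, 0, 0, 0.8, -1],
  [0, 0, 0, 0, 0, 0, -1],
  [0, 0, 0, 0, 0, 0, -1],
])

```text
time_s: 15.1
tcp_pos: [0.5036, -0.302, 0.237]
tcp_rot: [3.142, 0.0, 3.138]
contact_force: [0.3, -0.8, -0.3]
grip_width: 0.0192
finger_force: 58.6
```

```bash
python3 - <<'E'
from h import *
np.set_printoptions(precision=4,suppress=True)
o,im,d,c=grab('wrist');print(o['tcp_pos'],o['tcp_rot'],o['qpos'][5],o['time_s'])
save(im,'w5.png')
R=Ro.from_euler('xyz',o['tcp_rot']).as_matrix()
m=mask(im,[100,130,30],[130,255,255],(200,100,440,260))
n,l,s,ce=cv2.connectedComponentsWithStats(m)
for i in range(1,n):
    if s[i,4]>60:
        w=wonz(o,c,[ce[i]],.1)[0];print(s[i],ce[i],w,'tool',R.T@(w-o['tcp_pos']))
E
```

```text
[ 0.5036 -0.302   0.237 ] [3.1415 0.     3.1381] -2.2802762463874453 15.1
[304 179  23  22 376] [315.3032 189.5452] [ 0.5028 -0.3033  0.1   ] tool [ 0.0008 -0.0014  0.137 ]
```

View pics/w5.png

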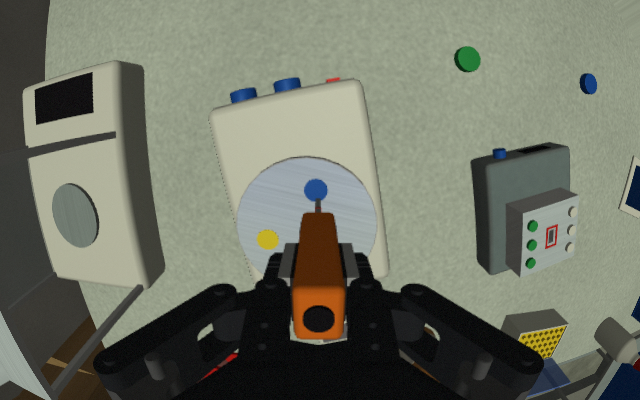

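The wrist view shows the blue spot at (315,190), just beyond the blade's end, with the yellow spot to the lower left. I'll correct sideways and go down to just above the plate.

servo_tool([
  [0.115, -0.11, 0.3, 0, 0, 0, -1],
  [0, 0, 0.6, 0, 0, 0, -1],
  [0, 0, 0.6, 0, 0, 0, -1],
  [0, 0, 0.4, 0, 0, 0, -1],
  [0, 0, 0.1, 0, 0, 0, -1],
  [0, 0, 0, 0, 0, 0, -1],
  [0, 0, 0, 0, 0, 0, -1],
])

```text
time_s: 16.02
tcp_pos: [0.5015, -0.3044, 0.1976]
tcp_rot: [-3.141, 0.001, 3.137]
contact_force: [0.4, -0.1, -0.9]
grip_width: 0.0193
finger_force: 58.6
```

```bash
python3 - <<'E'
from h import *
np.set_printoptions(precision=4,suppress=True)
o,im,d,c=grab('wrist');print(o['tcp_pos'],o['tcp_rot'],o['contact_force'])
save(cv2.resize(im[140:240,260:380],None,fx=6,fy=6,interpolation=cv2.INTER_CUBIC),'w6.png')
R=Ro.from_euler('xyz',o['tcp_rot']).as_matrix()
p=pts(mask(im,[100,130,30],[130,255,255],(280,140,360,230)));t=(wonz(o,c,p,.1)-o['tcp_pos'])@R
print(t.mean(0),t.min(0),t.max(0))
E
```

```text
[ 0.5015 -0.3044  0.1976] [-3.1408  0.0009  3.1369] [ 0.4018 -0.1285 -0.9128]
[0.0006 0.0013 0.0976] [-0.0072 -0.0086  0.0976] [0.0089 0.0117 0.0976]
```

View pics/w6.png

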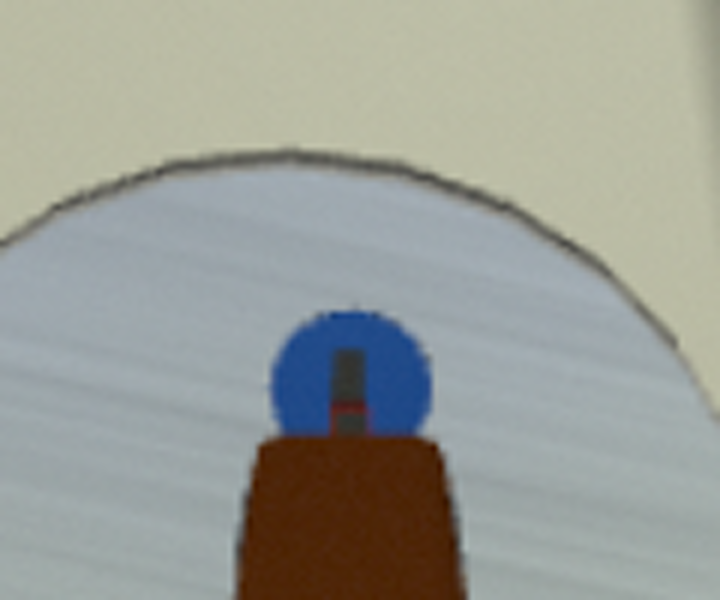

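The blade's end lies on the blue spot, which is centred at crop (351,385). The remaining offset is about 1 mm. Now I press slowly.

servo_tool([
  [0, 0.03, 0.1, 0, 0, 0, -1],
  [0, 0, 0.1, 0, 0, 0, -1],
  [0, 0, 0.1, 0, 0, 0, -1],
  [0, 0, 0.1, 0, 0, 0, -1],
  [0, 0, 0.05, 0, 0, 0, -1],
  [0, 0, 0, 0, 0, 0, -1],
  [0, 0, 0, 0, 0, 0, -1],
])

```text
time_s: 16.95
tcp_pos: [0.5013, -0.3036, 0.1882]
tcp_rot: [-3.141, 0.0, 3.137]
contact_force: [-1.0, 0.9, 2.7]
grip_width: 0.0194
finger_force: 58.9
```

servo_tool([
  [0, 0, 0.07, 0, 0, 0, -1],
  [0, 0, 0.07, 0, 0, 0, -1],
  [0, 0, 0.05, 0, 0, 0, -1],
  [0, 0, 0, 0, 0, 0, -1],
  [0, 0, 0, 0, 0, 0, -1],
  [0, 0, 0, 0, 0, 0, -1],
  [0, 0, 0, 0, 0, 0, -1],
  [0, 0, 0, 0, 0, 0, -1],
])

```text
time_s: 17.95
tcp_pos: [0.5013, -0.3036, 0.1842]
tcp_rot: [-3.141, 0.0, 3.137]
contact_force: [0.1, 0.8, 3.2]
grip_width: 0.0193
finger_force: 59.0
```

```bash
python3 - <<'E'
from h import *
np.set_printoptions(precision=4,suppress=True)
F=[]
for i in range(8):
    o,im,d,c=grab('wrist');F.append(np.r_[o['contact_force'],o['tcp_pos']])
print(np.mean(F,0),np.std(F,0))
save(cv2.resize(im[140:240,260:380],None,fx=6,fy=6,interpolation=cv2.INTER_CUBIC),'w7.png')
R=Ro.from_euler('xyz',o['tcp_rot']).as_matrix()
pp=pts(mask(im,[3,120,40],[16,255,255],(270,190,370,400)));w=wdep(o,c,pp,d[pp[:,1],pp[:,0]]);t=(w-o['tcp_pos'])@R
f=t[abs(t[:,2]+.048)<.006];print('top',len(f),f.mean(0))
for z in(-.03,0,.03): print(z,np.median(t[abs(t[:,2]-z)<.004],0))
E
```

```text
[-0.5169  0.546   3.0965  0.5013 -0.3036  0.1842] [0.44   0.2908 0.2876 0.     0.     0.    ]
top 2299 [ 0.0031  0.0014 -0.0473]
-0.03 [ 0.0117  0.0012 -0.0302]
0 [ 0.0116  0.0012 -0.0003]
0.03 [0.0116 0.0006 0.0303]
```

View pics/w7.png

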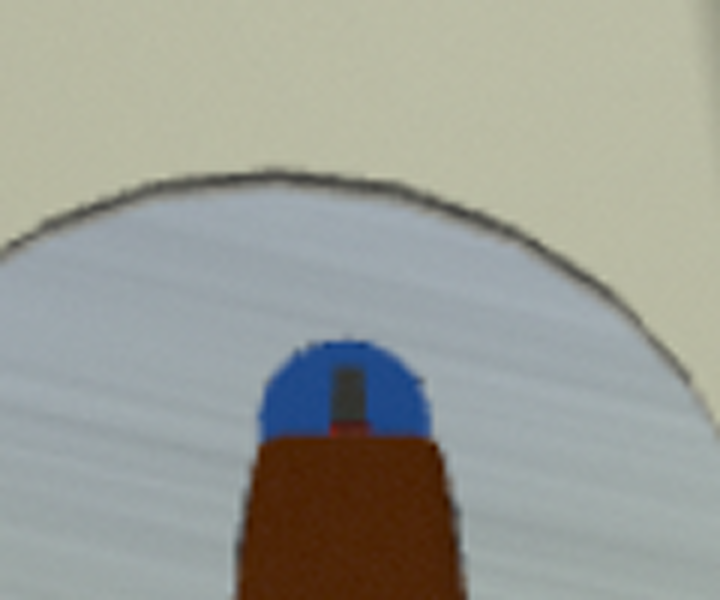

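The tip sits inside the blue spot, with the blade at crop (348,370–430) and about 3 mm of spot beyond it. The handle is upright. The force is about 3.1 N plus the probe's weight, which matches 7 to 8 mm of blade travel.

```bash
python3 -c "
from bench import *
print(hand_in())"
```

```text
the job is handed in; nothing more can be done
None
```

I held the blade in the reference slot at about 25 mm for over a second, then pressed the probe upright on the blue spot (about 4 N, roughly 7.5 mm in by my estimate) and handed the job in still gripping it; no verdict was returned.

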